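# Back the indexing weld positioner off by one notch

### The arm

A 6-joint arm with a two-finger parallel gripper is mounted at the origin on the work surface. World frame = base frame: x ahead of the robot, y to its left, z up, the work surface at z = 0. Lengths are in m, angles in rad, forces in N, time in s.
With the tool pointing down it reaches from about 0.375 to 0.975 m from the base axis. Payload 3.8 kg.
Tool frame: the origin (TCP) lies midway between the tips of the shut fingers; the grasp point (between the pads) lies 19 mm behind it; z points along the fingers, y is the direction in which the jaws open and shut (so a half turn about z gives the same grasp; the last joint's range is limited). The gripper opens to 85 mm and grips with 20 to 120 N. Pads are 22 mm wide; open, the fingers measure 114 mm over their backs; the gripper's body (76 mm by 85 mm) begins 54 mm behind the grasp point. The pads swing forward as they close: fully open they stand 13 mm farther back than shut.
Start: joints at [1.173, 0.264, 1.604, -0, 1.274, -0.037], TCP at [0.238, 0.632, 0.231] pointing down, gripper open.
Joint ranges: [-2.63, 2.63], [-0.94, 2.18], [0.31, 2.57], [-1.31, 4.45], [0, 2.66], [-2.55, 2.55]. Speed limits (rad/s): [2.57, 2.57, 3.14, 3.14, 3.14, 3.14].

### API

Orientations are given as a rotation vector (axis times angle).
In Python, from workcell import bot gives the robot as it stands.
- The arm moves only by the tool arm_command, never from a script. Its argument "targets" is text: rows parted by semicolons, each of 7 numbers parted by spaces: the shift along the tool's x, y, z in mm, then the turn, a rotation vector about the tool's x, y, z in degrees, then the opening, from 0 (shut) to 1 (fully open). A call has 1 to 10 rows; each row is the pose to reach, as a shift and turn from the pose commanded when the call began, along the tool's axes at that moment; what a row does not reach only later rows make up. A row lasts 1/12 s, in which the tool goes at most 41.7 mm and 7.16 degrees, less where a joint would pass 70% of its speed; a pose out of reach is approached as far as the arm can. A call with a gripper value outside its range is refused whole. The fingers move at their own pace and stop on an object; "newtons" is the grip in N (left out, the last holds). Time passes only in rows, so rows that repeat a pose let the fingers close. It gives the time, the measured TCP pose, the force and the opening at its end, in the units of the state.
- bot.read_state(): the state, without advancing time (a new reading comes with each control period).
- bot.read_camera(name): name is "scene" or "top" or "wrist"; returns (picture, depth): 420x560x3 uint8, blue, green, red; 420x560 float32, m along the optical axis (not along the pixel's ray), 0 where there is no reading.
- bot.camera_params(name): a dict with "fov_y" (degrees; the focal length in pixels is half the picture's height over the tangent of half this angle, whatever the lens; pixels are square), "cx", "cy" (the principal point, pixels), "k1" (the pictures are not rectified: a ray, as slopes to the right and down, at radius r is drawn at 1 + k1 r^2 times it, then the intrinsics apply), "xyz" and "rotation" of the camera in the world; the wrist camera has in their place "T_tool_cam" (4x4, takes a point from camera to tool coordinates, whose origin is the TCP and whose axes are the flange's). Camera axes: x right, y up, looking along -z (the intrinsics and any distortion apply to the point x, -y, -z); pixel columns grow to the right and rows downward; lengths in m; the calibration is good to about 2 mm. A picture is of the moment at which its call begins: read the wrist's pose just before it. camera_params takes no time and is no camera call.
- bot.finish_job(): hands the job in, once; it reports no verdict.
The state is a dict: "time": time; "q": joint angles; "joint_vel": joint speeds; "joint_torque": joint torques, N m; "tool_pos": TCP position; "tcp_rot": TCP orientation; "wrist_force": force on the tool from outside, world axes, zero at the start; "torque": the same for the moment, N m; "width": opening from 0.0 (shut) to 1.0 (fully open).
Only numpy, scipy, OpenCV 4.12 (cv2) and the standard library are available. Lean on these libraries where they do the work, as an engineer would, in place of code of your own. Each camera call takes 0.05 s, during which the arm holds its last target.

### The job

The welding positioner's ratchet wheel has been indexed one notch too far. Using fingertips only, without pinching anything, lift the red ratchet pawl (it has a side bar for this) and swing it over until it stays up by itself, push the wheel (it has yellow lugs for this) backward by just one notch, which is 30 degrees clockwise seen from above, then tip the pawl back down so that it drops fully home between the teeth. Leave the flange sitting on the middle of the wheel and leave everything else on the bench where it is.

Things in the scene. Friction and masses are not known exactly. Their poses are not given: they have to be found in the camera images.
- positioner: Indexing weld positioner bolted to the bench: grey base plate 240 x 300 mm, 16 mm thick, carrying a flat steel wheel (vertical axis) and a red pawl. Origin on the bench directly under the wheel's axis, z up. The pawl stands on its -y side, about 130 mm from the axis. The plate spans x +-120 and y -175 to +125 mm. It does not move
- wheel_center (a point): Centre of the wheel's flat top face, 60 mm above the bench. The wheel is 210 mm in diameter and 20 mm thick, with 12 saw-shaped teeth, 11 mm tall (tops 71 mm above the bench), standing up from the top face along the rim between 80 and 98 mm from the axis, 30 degrees apart; its axes turn with the wheel
- wheel (a joint): Wheel angle in rad: 0 +-0.02 at the start, grows backward (clockwise from above); one notch is 0.524. Stiff bearing (0.15 N m, about 2.5 N at a lug): it stays where left. With the pawl down it turns backward only 0.05 before a tooth's upright face meets the pawl; forward, the teeth's slopes lift the pawl. The pawl drops fully home only from 0.08 short of the notch to 0.04 past it
- lug0 (a point): Centre of the top face of a yellow push lug, 100 mm above the bench. The three lugs are upright plates fixed to the wheel, 40 mm tall, 14 mm thick along the direction of turning and 25 mm wide (50 to 75 mm from the axis). At the start lug0 lies in the positioner's +y direction from the axis, opposite the pawl
- lug1 (a point): The same on the second lug, 120 degrees counter-clockwise from lug0 seen from above
- lug2 (a point): The same on the third lug, 240 degrees counter-clockwise from lug0
- pawl (a joint): Pawl angle in rad: 0 fully home (nose 3 mm above the wheel's face, between two teeth), grows as it is lifted up and outward, away from the wheel, about a level axle. Past about 1.25 it topples by its own weight to its stop at 1.5 and stays there; pushed back below about 1.05 it falls home by itself. 0.15 kg; about 1.5 N at the bar moves it
- pawl_pivot (a point): Centre of the pawl's axle, 90 mm above the bench, 130 mm from the wheel's axis in the positioner's -y direction. The axle runs along the positioner's x. Its two bracket cheeks reach 16 mm to either side and up to 100 mm above the bench
- pawl_bar (a point): Point in the middle of the free length of the pawl's red lift bar, 16 x 9 mm thick, parallel to the axle and 50 mm from it. It sticks out from the pawl's 12 mm wide arm in the positioner's +x direction, ending 72 mm from the arm's middle (this point at 42 mm), only the wheel under it. Home: 35 mm above the axle and 35 mm nearer to the wheel's axis. At 1.5 rad: 38 mm above, 33 mm farther out
- pawl_nose (a point): Middle of the underside of the pawl's nose, 10 mm wide by 16 mm, which stands between two teeth when home, 88 mm from the wheel's axis
- flange: Loose aluminium pipe flange standing on the middle of the wheel: plate 68 mm in diameter and 10 mm thick, hub 36 mm in diameter, 34 mm tall overall. Origin at the centre of its underside, on the wheel's top face. It turns with the wheel; do not lift it or push it off
- offcut: Loose upright steel tube offcut, 42 mm in diameter, 65 mm tall, beside the positioner; origin at the centre of its underside. Bystander
- magnet: Loose blue welding magnet block 60 x 26 x 45 mm beside the positioner; origin at the centre of its underside. Bystander
- spray_can: Green spray can, 60 mm in diameter, 150 mm tall; origin at the centre of its underside. Bystander
- screwdriver: Screwdriver with orange handle, 190 mm long; origin under its middle. Bystander
- wrench: Steel wrench, 180 mm long; origin under its middle. Bystander
- torch: Black hand torch 140 x 42 x 42 mm lying on the bench; origin under its middle. Bystander
- clamp: Small dark steel clamp lying on the bench, about 140 x 60 x 12 mm; origin under its middle. Bystander
Mind the look-alikes: they are no part of the job. Several things have the shape of the flange; the one meant has the colours described above.

How it is judged:
On the way, in this order (a step that is already met when the one before it is completed fails the run):
1. the pawl is lifted over and stays up by itself, with the wheel still in its first notch (value of joint pawl above 1.3 rad and value of joint wheel between -0.1 and 0.1 rad and contact force between the fingers and pawl below 0.3 N), for 0.2 s.
2. with the pawl up, the wheel has been pushed back one notch (value of joint pawl above 1.2 rad and value of joint wheel between 0.44 and 0.58 rad), for 0.2 s.
At the end, for the whole second after the job is handed in: The pawl is fully home (below 0.06 rad) and the wheel rests one notch back (0.44 to 0.58 rad), the flange still flat on the wheel within 20 mm of its centre (value of joint pawl below 0.06 rad and value of joint wheel between 0.44 and 0.58 rad and velocity of joint wheel between -0.05 and 0.05 rad/s and distance between flange and wheel_center below 0.02 m and angle between flange's own z axis and vertical below 0.1 rad); the robot touches nothing.
It fails at once if the wheel was turned forward, or back well past one notch (value of joint wheel above 0.8 rad or value of joint wheel below -0.2 rad).
It fails at once if the pawl's bar was pinched between the fingers (contact force between the fingers and pawl_c3 above 2.5 N and contact force between the fingers and pawl_c4 above 2.5 N).
It fails at once if a lug was pinched between the fingers ((contact force between the fingers and wheel_c25 above 2.5 N and contact force between the fingers and wheel_c26 above 2.5 N) or (contact force between the fingers and wheel_c27 above 2.5 N and contact force between the fingers and wheel_c28 above 2.5 N) or (contact force between the fingers and wheel_c29 above 2.5 N and contact force between the fingers and wheel_c30 above 2.5 N)).
It fails at once if the flange was lifted or pushed off the middle of the wheel (horizontal distance between flange and wheel_center above 0.02 m or height (world z) of flange above 0.068 m).
It fails at once if a bystander was moved, lifted or knocked over (distance of any of offcut, magnet, spray_can, screwdriver, wrench, torch, clamp from where it was at the start of the episode above 0.02 m).
It also fails if it takes over 61 s, if anything falls off the work surface, if the arm or the gripper's body presses on something with over 40 N, if the wrist force passes 120 N, or if a joint passes its speed limit or range.

## Working session

There is one attempt and no reset: what is moved stays moved. The work goes in short steps, Python scripts to look and compute and a tool call to move; the robot and the scene stay as the last step left them, time stands still between calls to the robot, and variables do not carry over. Pictures are saved under pics/ and viewed, and the job is handed in when it is done.

Besides the shell and the picture viewer there is one more tool, called after "Call:" in YAML: its name, and indented under it one key for each argument. arm_command: Moves the arm, as the interface text tells. Its arguments: {"type":"object","properties":{"targets":{"type":"string"},"newtons":{"type":"number"}},"required":["targets"]}

```bash
mkdir -p pics; ls
cat > h.py <<'E'
import numpy as np,cv2
from workcell import bot
from scipy.spatial.transform import Rotation as R
def cam(name):
    p=bot.camera_params(name); s=bot.read_state() if name=='wrist' else None
    im,d=bot.read_camera(name)
    return p,s,im,d
def T(p,s):
    M=np.eye(4)
    if 'T_tool_cam' in p:
        M[:3,:3]=R.from_rotvec(s['tcp_rot']).as_matrix();M[:3,3]=s['tool_pos'];return M@np.array(p['T_tool_cam'])
    r=np.array(p['rotation']);M[:3,:3]=r if r.shape==(3,3) else R.from_rotvec(r).as_matrix();M[:3,3]=p['xyz'];return M
def cloud(p,s,d):
    h,w=d.shape;f=h/2/np.tan(np.radians(p['fov_y'])/2)
    K=np.array([[f,0,p['cx']],[0,f,p['cy']],[0,0,1.]])
    u,v=np.meshgrid(np.arange(w),np.arange(h))
    pts=np.stack([u,v],-1).reshape(-1,1,2).astype(float)
    n=cv2.undistortPoints(pts,K,np.array([p['k1'],0,0,0.])).reshape(h,w,2)
    c=np.stack([n[...,0]*d,-n[...,1]*d,-d],-1)
    M=T(p,s);return c@M[:3,:3].T+M[:3,3]
E
python3 - <<'E'
from h import *
for n in ['scene','top','wrist']:
    p,s,im,d=cam(n); print(n,p)
    cv2.imwrite(f'pics/{n}0.png',im); np.save(f'{n}0.npy',cloud(p,s,d)); 
print(bot.read_state())
E
```

```text
pics
scene {'fov_y': 46.68547803755265, 'cx': 281.80510894301193, 'cy': 206.4259230470583, 'k1': -0.04063378752368305, 'xyz': array([1.50156696, 0.10382756, 0.88083204]), 'rotation': array([0.66411483, 0.72056851, 1.58892927])}
top {'fov_y': 44.259272978825905, 'cx': 276.7808240091118, 'cy': 204.96792808778775, 'k1': -0.12119686484287825, 'xyz': array([0.38867763, 0.0352724 , 1.73742595]), 'rotation': array([ 0.06420192, -0.09869106, -1.54497495])}
wrist {'fov_y': 70.17803127873216, 'cx': 279.28735447717077, 'cy': 208.92322328962908, 'k1': -0.045281246765566614, 'T_tool_cam': array([[-2.12701314e-04,  9.64050414e-01,  2.65719313e-01,
         6.60828449e-02],
       [ 9.99999948e-01,  2.68949557e-04, -1.75296362e-04,
         5.75546090e-04],
       [-2.40459622e-04,  2.65719262e-01, -9.64050422e-01,
        -1.41618359e-01],
       [ 0.00000000e+00,  0.00000000e+00,  0.00000000e+00,
         1.00000000e+00]])}
{'time': 0.15, 'q': array([ 1.17309517e+00,  2.64635439e-01,  1.60504288e+00, -2.98813979e-05,
        1.27371599e+00, -3.69083945e-02]), 'joint_vel': array([-0.00048153, -0.00137386, -0.00613066,  0.00057736,  0.00015219,
        0.00043059]), 'joint_torque': array([ 6.01790198e-04, -5.15899515e+01, -3.67962348e+01,  6.69113047e-05,
        7.92034582e-03,  1.99015648e-05]), 'tool_pos': array([0.23808375, 0.63101554, 0.23022015]), 'tcp_rot': array([-5.63584629e-01, -3.09025951e+00,  2.77283261e-03]), 'wrist_force': array([-0.54096751, -0.06984225, -0.43173669]), 'torque': array([ 0.00850506,  0.03686183, -0.0016964 ]), 'width': 1.001726334555429}
```

View pics/scene0.png

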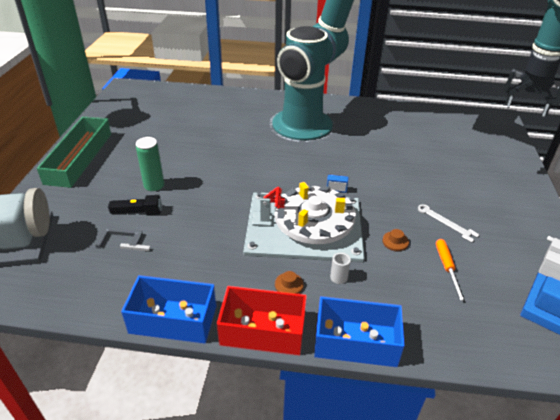

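View pics/top0.png

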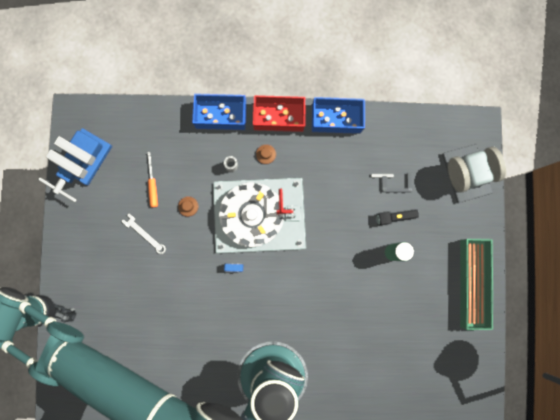

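View pics/wrist0.png

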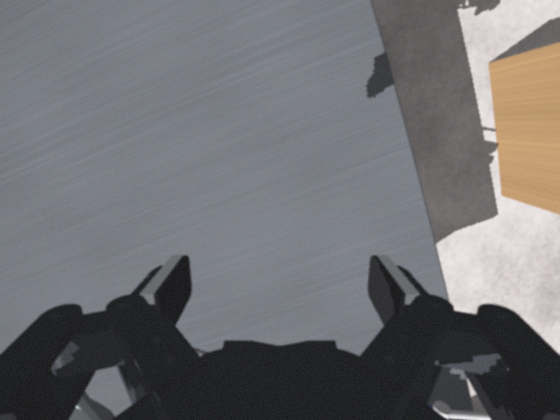

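```bash
cat > a.py <<'E'
from h import *
for n in ['scene','top']:
    im=cv2.imread(f'pics/{n}0.png').astype(int);c=np.load(f'{n}0.npy');b,g,r=im[...,0],im[...,1],im[...,2]
    near=(c[...,0]>.25)&(c[...,0]<.9)&(abs(c[...,1])<.35)&(c[...,2]>-.02)&(c[...,2]<.3)
    for nm,m in [('yel',(r>180)&(g>130)&(b<90)),('red',(r>150)&(g<70)&(b<80)),('blue',(b>120)&(r<70)&(g<120))]:
        m=(m&near).astype(np.uint8)
        k,l,st,ce=cv2.connectedComponentsWithStats(m)
        for i in range(1,k):
            if st[i,4]<8: continue
            q=c[l==i]; print(n,nm,ce[i].round(),st[i,4],q.mean(0).round(3),q.min(0).round(3),q.max(0).round(3), 'topz',q[q[:,2]>q[:,2].max()-.006].mean(0).round(3))
    # plate
    p=(abs(c[...,2]-.016)<.006)&near; ys,xs=np.where(p)
    q=c[p]; print(len(q)); 
    w=near&(abs(c[...,2]-.06)<.006); print('z60',c[w].mean(0), np.percentile(c[w],[1,99],axis=0))
    q=q[(abs(q[:,0]-.59)<.2)&(abs(q[:,1]-.03)<.22)]
    rc=cv2.minAreaRect((q[:,:2]*1000).astype(np.float32)); print(rc)
    np.save(f'pl_{n}.npy',q)
E
python3 a.py
```

```text
scene yel [302. 189.] 89 [0.482 0.045 0.086] [ 0.338  0.034 -0.003] [0.498 0.06  0.102] topz [0.485 0.047 0.099]
scene yel [340. 200.] 46 [0.53  0.145 0.098] [0.518 0.135 0.088] [0.538 0.156 0.103] topz [0.53  0.145 0.099]
scene yel [336. 211.] 8 [0.536 0.139 0.067] [0.534 0.135 0.061] [0.538 0.146 0.074] topz [0.536 0.135 0.072]
scene yel [301. 217.] 100 [0.597 0.053 0.087] [0.543 0.044 0.059] [0.611 0.066 0.102] topz [0.594 0.056 0.099]
scene yel [183. 304.] 23 [ 0.852 -0.182  0.019] [ 0.845 -0.188  0.016] [ 0.859 -0.175  0.021] topz [ 0.852 -0.182  0.019]
scene yel [272. 315.] 42 [0.85  0.017 0.017] [0.833 0.01  0.003] [0.858 0.024 0.023] topz [0.852 0.017 0.02 ]
scene yel [252. 325.] 21 [ 0.881 -0.022  0.016] [ 0.866 -0.027 -0.001] [ 0.89  -0.016  0.026] topz [ 0.887 -0.022  0.023]
scene yel [364. 326.] 28 [0.853 0.217 0.019] [0.846 0.212 0.014] [0.858 0.223 0.022] topz [0.852 0.217 0.02 ]
scene red [276. 196.] 128 [ 0.567 -0.014  0.121] [ 0.432 -0.047  0.015] [0.614 0.003 0.134] topz [ 0.576 -0.012  0.13 ]
scene red [272. 307.] 2039 [0.841 0.016 0.034] [ 0.768 -0.103 -0.003] [0.
[... 2721 characters left out ...]
]
top blue [317. 116.] 9 [ 0.884 -0.132  0.005] [ 0.879 -0.137 -0.004] [ 0.891 -0.129  0.01 ] topz [ 0.882 -0.132  0.008]
top blue [338. 116.] 18 [ 0.884 -0.207  0.003] [ 0.877 -0.218 -0.007] [ 0.894 -0.198  0.011] topz [ 0.88  -0.207  0.008]
top blue [206. 118.] 14 [0.864 0.251 0.003] [ 0.858  0.243 -0.005] [0.87  0.258 0.009] topz [0.863 0.25  0.006]
top blue [322. 122.] 18 [ 0.864 -0.151  0.003] [ 0.857 -0.158 -0.003] [ 0.869 -0.143  0.011] topz [ 0.864 -0.151  0.008]
3494
z60 [0.56286039 0.07900336 0.06046598] [[ 0.43500763 -0.25519788  0.05439637]
 [ 0.87603524  0.23142784  0.06587957]]
((591.1470947265625, 30.49530029296875), (397.8494873046875, 433.96551513671875), 0.4238738715648651)
```

```bash
python3 -c "
import cv2
a=cv2.imread('pics/scene0.png')[160:300,220:430];b=cv2.imread('pics/top0.png')[140:290,190:330]
cv2.imwrite('pics/sc.png',cv2.resize(a,None,fx=3.8,fy=3.8,interpolation=2));cv2.imwrite('pics/tc.png',cv2.resize(b,None,fx=4,fy=4,interpolation=2))"
```

```text
(no output)
```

View pics/sc.png

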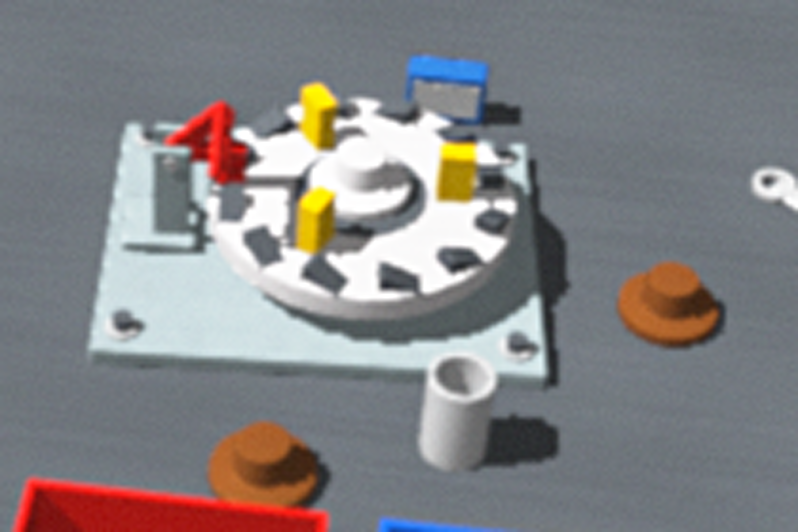

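View pics/tc.png

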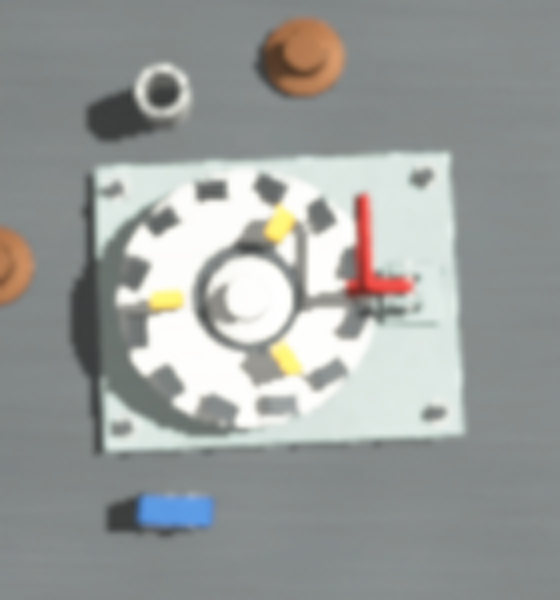

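```bash
cat >> h.py <<'E'
def go(pos,yaw,tilt=None):
    """tool down, tool x axis at world angle yaw (deg)"""
    s=bot.read_state();r0=R.from_rotvec(s['tcp_rot'])
    c,n=np.cos(np.radians(yaw)),np.sin(np.radians(yaw))
    M=R.from_matrix(np.array([[c,n,0],[n,-c,0],[0,0,-1.]]))
    print('shift',(r0.inv().apply(np.array(pos)-s['tool_pos'])*1000).round(1),'turn',np.degrees((r0.inv()*M).as_rotvec()).round(1))
def st():
    s=bot.read_state();print('t',round(s['time'],2),'pos',s['tool_pos'].round(4),'x-axis yaw',np.degrees(np.arctan2(*R.from_rotvec(s['tcp_rot']).as_matrix()[[1,0],0])).round(2),'z',R.from_rotvec(s['tcp_rot']).as_matrix()[:,2].round(3),'F',s['wrist_force'].round(2),'w',round(s['width'],2));return s
E
python3 - <<'E'
from h import *
st()
from scipy.optimize import minimize
for n in ['scene','top']:
    c=np.load(f'{n}0.npy')
    m=(abs(c[...,2]-.016)<.006)&(abs(c[...,0]-.54)<.17)&(abs(c[...,1]-.06)<.2)
    k,l,stt,ce=cv2.connectedComponentsWithStats(m.astype(np.uint8),connectivity=4)
    i=1+np.argmax(stt[1:,4]); q=c[l==i]
    print(n,stt[i,4],cv2.minAreaRect((q[:,:2]*1000).astype(np.float32)), q[:,2].mean())
    # teeth/wheel: fit circle of wheel edge by z>0.05 extent
go([.545,.03,.30],94)
E
```

```text
t 0.15 pos [0.2381 0.631  0.2302] x-axis yaw 159.33 z [-0.001 -0.002 -1.   ] F [-0.54 -0.07 -0.43] w 1.0
scene 2901 ((538.2862548828125, 57.870887756347656), (243.11886596679688, 300.4748229980469), 4.1047258377075195) 0.014843303131085813
top 2393 ((534.9160766601562, 59.48564910888672), (243.45962524414062, 300.6646423339844), 4.072239875793457) 0.01620558358976461
shift [-499.3 -454.1  -69. ] turn [-0.1  0.1 65.3]
```

Call:
arm_command:
  targets: "-499 -454 -69 0 0 65 0;-499 -454 -69 0 0 65 0;-499 -454 -69 0 0 65 0;-499 -454 -69 0 0 65 0;-499 -454 -69 0 0 65 0;-499 -454 -69 0 0 65 0;-499 -454 -69 0 0 65 0;-499 -454 -69 0 0 65 0;-499 -454 -69 0 0 65 0;-499 -454 -69 0 0 65 0"
  newtons: 40

```text
time: 0.98
tool_pos: [0.4269, 0.2604, 0.2738]
tcp_rot: [2.142, 2.298, 0.0]
wrist_force: [0.2, 0.3, 0.4]
width: 0.001
```

Run:
```python
from h import *
st();go([.545,.03,.30],94)
```

```text
t 0.98 pos [0.4269 0.2604 0.2738] x-axis yaw 94.04 z [ 0.  0. -1.] F [0.18 0.33 0.42] w 0.0
shift [-238.1  101.6  -26.2] turn [ 0. -0.  0.]
```

Call:
arm_command:
  targets: "-238 101 -26 0 0 0 0;-238 101 -26 0 0 0 0;-238 101 -26 0 0 0 0;-238 101 -26 0 0 0 0;-238 101 -26 0 0 0 0;-238 101 -26 0 0 0 0;-238 101 -26 0 0 0 0;-238 101 -26 0 0 0 0;-238 101 -26 0 0 0 0"

```text
time: 1.73
tool_pos: [0.545, 0.0325, 0.2992]
tcp_rot: [-2.137, -2.301, 0.0]
wrist_force: [0.1, 0.1, 0.3]
width: 0.002
```

Run:
```python
from h import *
st()
p,s,im,d=cam('wrist');cv2.imwrite('pics/w1.png',im);c=cloud(p,s,d);np.save('w1.npy',c)
psi=np.radians(4.1);Rz=np.array([[np.cos(psi),-np.sin(psi)],[np.sin(psi),np.cos(psi)]])
A=np.array([.5348,.0836])
L=(c[...,:2]-A)@Rz  # local
im=im.astype(int);b,g,r=im[...,0],im[...,1],im[...,2]
for nm,m in [('yel',(r>150)&(g>110)&(b<90)),('red',(r>120)&(g<70)&(b<80))]:
    m=m&(c[...,2]>.03)&(c[...,2]<.2)
    k,l,stt,ce=cv2.connectedComponentsWithStats(m.astype(np.uint8))
    for i in range(1,k):
        if stt[i,4]<40: continue
        q=np.c_[L[l==i],c[l==i][:,2]]*1000
        tp=q[q[:,2]>np.percentile(q[:,2],90)-6]
        print(nm,ce[i].round(),stt[i,4],'top',tp.mean(0).round(1),tp.min(0).round(1),tp.max(0).round(1))
```

```text
t 1.73 pos [0.545  0.0325 0.2992] x-axis yaw 94.23 z [-0.001  0.001 -1.   ] F [0.13 0.14 0.32] w 0.0
red [511. 224.] 963 top [ 316.7 -111.1   73.6] [ 282.7 -192.7   68.9] [389.5 -19.7  76. ]
red [275. 217.] 40 top [  2.9 -88.8  96.9] [  1.2 -97.3  92.1] [  6.3 -80.4 124.4]
red [300. 231.] 562 top [ 32.4 -95.  128.5] [  -3.7 -102.6  124.9] [ 69.9 -90.3 132.4]
```

View pics/w1.png

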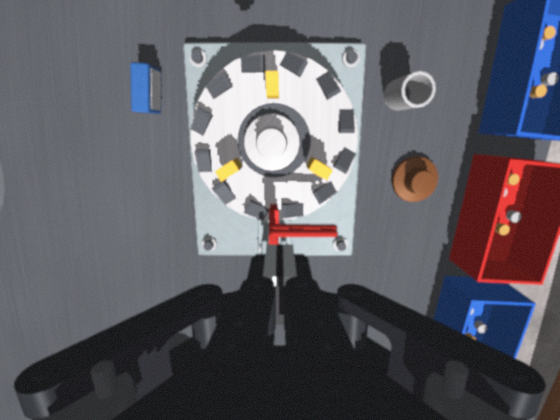

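```bash
cat >> h.py <<'E'
A=np.array([.5348,.0836]);psi=np.radians(4.1);Rz=np.array([[np.cos(psi),-np.sin(psi)],[np.sin(psi),np.cos(psi)]])
def loc():
    s=st();print('local',((s['tool_pos'][:2]-A)@Rz*1000).round(1),(s['tool_pos'][2]*1000).round(1))
def gol(x,y,z,yaw=90):
    go(np.r_[A+Rz@np.array([x,y])/1000,z/1000],yaw+4.1)
E
python3 - <<'E'
from h import *
loc();gol(42,-60,113)
E
```

```text
t 1.78 pos [0.5446 0.0333 0.2991] x-axis yaw 94.32 z [-0.001  0.001 -1.   ] F [-0.09  0.59 -0.69] w 0.0
local [  6.2 -50.8] 299.1
shift [ -9.5  36.  186. ] turn [-0.1 -0.1  0.2]
```

Call:
arm_command:
  targets: "-9.5 36 120 0 0 0 0;-9.5 36 120 0 0 0 0;-9.5 36 120 0 0 0 0;-9.5 36 120 0 0 0 0;-9.5 36 150 0 0 0 0;-9.5 36 170 0 0 0 0;-9.5 36 186 0 0 0 0;-9.5 36 186 0 0 0 0;-9.5 36 186 0 0 0 0"

```text
time: 2.53
tool_pos: [0.5811, 0.0273, 0.1142]
tcp_rot: [-2.133, -2.305, 0.001]
wrist_force: [-0.4, 0.4, 0.1]
width: -0.004
```

Run:
```python
from h import *
loc()
p,s,im,d=cam('wrist');cv2.imwrite('pics/w2.png',im)
p,s,im,d=cam('scene');cv2.imwrite('pics/s2.png',cv2.resize(im[100:310,200:440],None,fx=3,fy=3,interpolation=2))
```

```text
t 2.53 pos [0.5811 0.0273 0.1142] x-axis yaw 94.43 z [-0.001  0.    -1.   ] F [-0.41  0.39  0.11] w -0.0
local [ 42.1 -59.5] 114.2
```

View pics/w2.png

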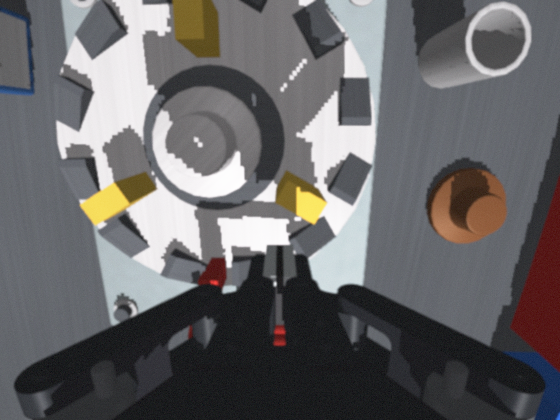

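View pics/s2.png

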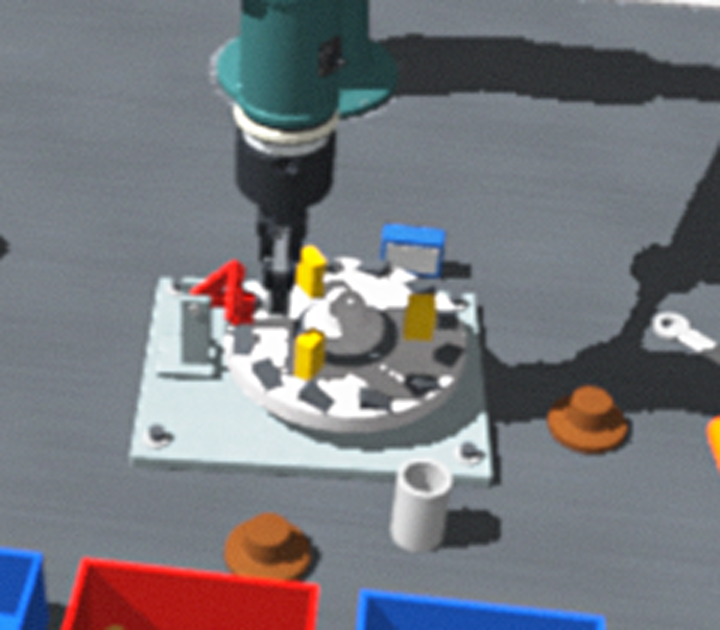

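Call:
arm_command:
  targets: "-5 0 0 0 0 0 0;-10 0 0 0 0 0 0;-14 0 0 0 0 0 0;-17 0 -2 0 0 0 0;-20 0 -4 0 0 0 0;-23 0 -7 0 0 0 0;-26 0 -9 0 0 0 0;-29 0 -11 0 0 0 0;-32 0 -12 0 0 0 0;-35 0 -13 0 0 0 0"

```text
time: 3.47
tool_pos: [0.5847, -0.0096, 0.1268]
tcp_rot: [2.135, 2.304, -0.0]
wrist_force: [0.8, 0.9, 1.1]
width: -0.002
```

Run:
```python
from h import *
loc()
p,s,im,d=cam('scene');cv2.imwrite('pics/s3.png',cv2.resize(im[100:310,200:440],None,fx=3,fy=3,interpolation=2))
```

```text
t 3.47 pos [ 0.5847 -0.0096  0.1268] x-axis yaw 94.34 z [ 0.    -0.001 -1.   ] F [0.79 0.87 1.13] w -0.0
local [ 43.1 -96.6] 126.8
```

View pics/s3.png

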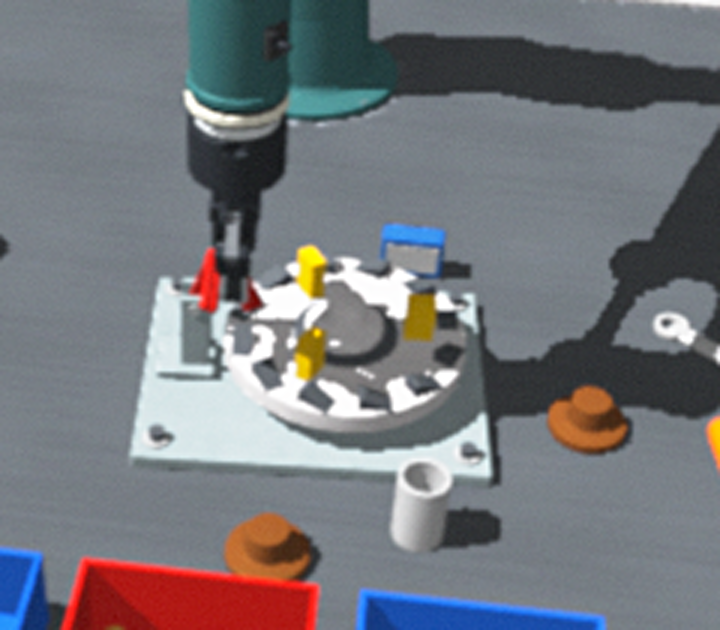

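Call:
arm_command:
  targets: "-5 0 -1 0 0 0 0;-10 0 -2 0 0 0 0;-15 0 -2 0 0 0 0;-20 0 -1 0 0 0 0;-24 0 0 0 0 0 0;-28 0 1 0 0 0 0;-32 0 2 0 0 0 0;-35 0 3 0 0 0 0;-38 0 4 0 0 0 0;-38 0 4 0 0 0 0"

```text
time: 4.35
tool_pos: [0.5873, -0.0475, 0.1223]
tcp_rot: [-2.136, -2.303, 0.001]
wrist_force: [0.5, -0.6, -0.1]
width: 0.0
```

Run:
```python
from h import *
loc()
p,s,im,d=cam('scene');cv2.imwrite('pics/s4.png',cv2.resize(im[100:310,200:440],None,fx=3,fy=3,interpolation=2))
c=cloud(p,s,d);im=im.astype(int);m=(im[...,2]>120)&(im[...,1]<70)&(im[...,0]<80)&(c[...,2]>.05)&(c[...,0]<.7)&(c[...,0]>.4)
q=c[m];q=np.c_[(q[:,:2]-A)@Rz,q[:,2]]*1000;print(len(q),q.min(0),q.max(0)); q=q[q[:,0]>15];print(len(q), q.mean(0) if len(q) else'')
```

```text
t 4.35 pos [ 0.5873 -0.0475  0.1223] x-axis yaw 94.3 z [-0.001 -0.    -1.   ] F [ 0.46 -0.6  -0.07] w 0.0
local [  43.  -134.6] 122.3
124 [  -6.42472459 -158.77127537  101.77584558] [102.72092653 -91.86173788 211.15448404]
67 [  54.43709002 -151.66704477  145.06014632]
```

View pics/s4.png

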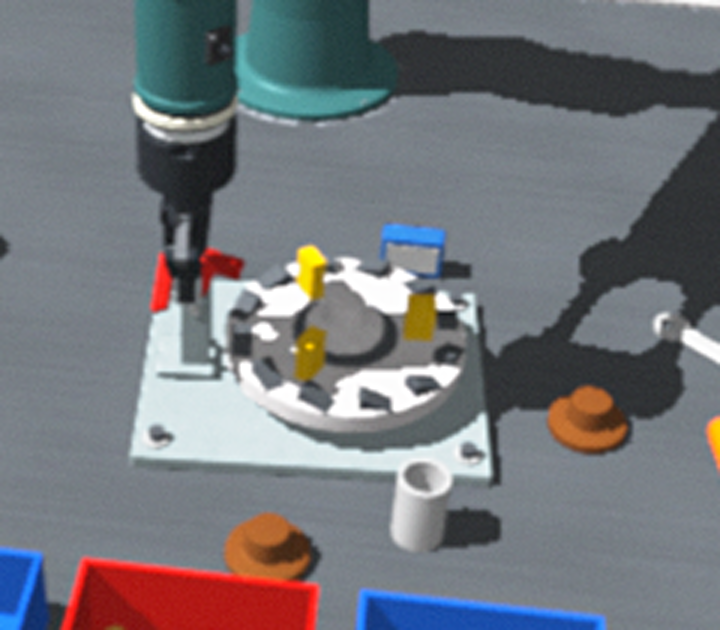

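Call:
arm_command:
  targets: "-2 0 0 0 0 0 0;-4 0 1 0 0 0 0;-6 0 1 0 0 0 0;-8 0 2 0 0 0 0;-9 0 2 0 0 0 0;-9 0 2 0 0 0 0;-9 0 2 0 0 0 0"

```text
time: 4.98
tool_pos: [0.5881, -0.056, 0.1207]
tcp_rot: [-2.136, -2.304, -0.0]
wrist_force: [0.0, -1.0, -0.0]
width: -0.002
```

```bash
cat >> h.py <<'E'
def red(fn):
    loc()
    p,s,im,d=cam('scene');cv2.imwrite(fn,cv2.resize(im[100:310,200:440],None,fx=3,fy=3,interpolation=2))
    c=cloud(p,s,d);im=im.astype(int);m=(im[...,2]>120)&(im[...,1]<70)&(im[...,0]<80)&(c[...,2]>.05)&(c[...,2]<.16)&(c[...,0]<.7)&(c[...,0]>.4)
    q=c[m];q=np.c_[(q[:,:2]-A)@Rz,q[:,2]]*1000; q=q[(q[:,0]>12)&(q[:,0]<80)];print(len(q), np.median(q,0))
E
python3 - <<'E'
from h import *
red('pics/s5.png')
E
```

```text
t 4.98 pos [ 0.5881 -0.056   0.1207] x-axis yaw 94.32 z [-0.  0. -1.] F [ 0.01 -1.   -0.01] w -0.0
local [  43.2 -143. ] 120.7
55 [  50.52353366 -162.96297102  131.45111213]
```

View pics/s5.png

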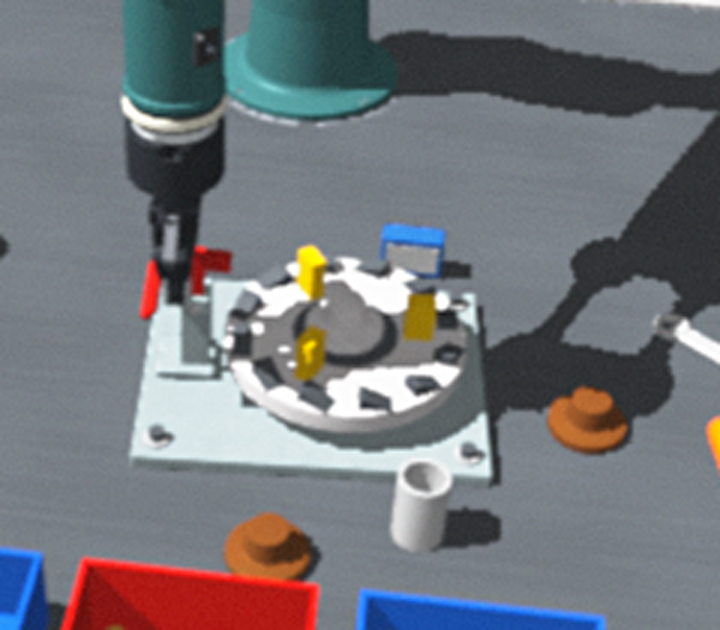

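Call:
arm_command:
  targets: "4 0 0 0 0 0 0;10 0 0 0 0 0 0;18 0 0 0 0 0 0;25 0 -10 0 0 0 0;30 0 -40 0 0 0 0;40 0 -80 0 0 0 0;40 0 -80 0 0 0 0"

```text
time: 5.62
tool_pos: [0.5899, -0.0141, 0.2101]
tcp_rot: [2.127, 2.298, 0.015]
wrist_force: [2.2, -0.3, 1.8]
width: -0.002
```

Run:
```python
from h import *
red('pics/s6.png'); gol(-38,-59,200,120)
```

```text
t 5.62 pos [ 0.5899 -0.0141  0.2101] x-axis yaw 94.41 z [ 0.014  0.    -1.   ] F [ 2.19 -0.32  1.81] w -0.0
local [  48.  -101.4] 210.1
68 [  46.2094833  -162.38981492  131.71320341]
shift [ 43.4 -84.9   6.4] turn [  0.6   0.2 -29.7]
```

View pics/s6.png

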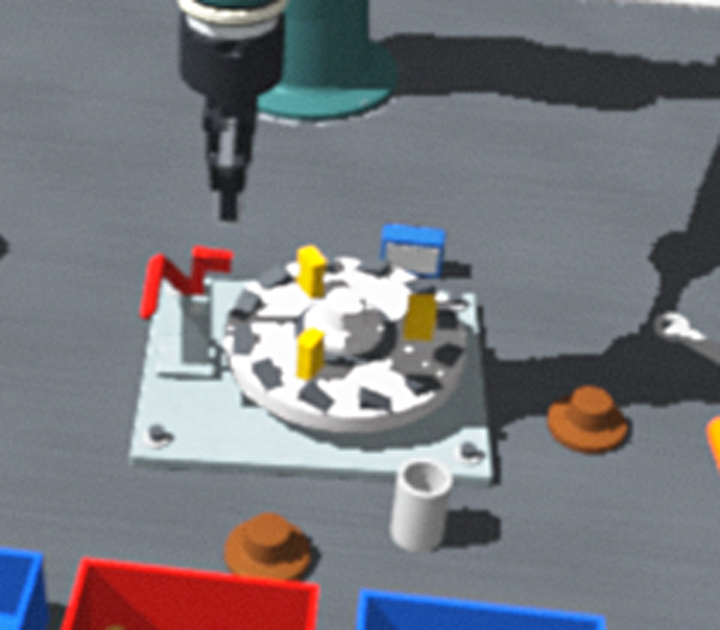

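Call:
arm_command:
  targets: "43 -85 6 0 0 -30 0;43 -85 6 0 0 -30 0;43 -85 6 0 0 -30 0;43 -85 6 0 0 -30 0;43 -85 6 0 0 -30 0;43 -85 6 0 0 -30 0"

```text
time: 6.17
tool_pos: [0.497, 0.0208, 0.1948]
tcp_rot: [1.468, 2.777, 0.0]
wrist_force: [0.1, 0.6, -0.6]
width: -0.0
```

```bash
cat >> h.py <<'E'
def wheel(fn,cen=None):
    loc()
    p,s,im,d=cam('wrist');cv2.imwrite(fn,im);c=cloud(p,s,d);L=(c[...,:2]-A)@Rz*1000
    hsv=cv2.cvtColor(im,cv2.COLOR_BGR2HSV);z=c[...,2]
    m=(hsv[...,0]>18)&(hsv[...,0]<32)&(hsv[...,1]>150)&(hsv[...,2]>50)&(z>.093)&(z<.108)&(np.hypot(L[...,0],L[...,1])<90)
    k,l,stt,ce=cv2.connectedComponentsWithStats(m.astype(np.uint8))
    for i in range(1,k):
        if stt[i,4]<40: continue
        pts=L[l==i];r=cv2.minAreaRect(pts.astype(np.float32))
        x,y=r[0];a=np.degrees(np.arctan2(y,x))%360
        print(ce[i].round(),stt[i,4],'c',np.round(r[0],1),'size',np.round(r[1],1),'rad',round(np.hypot(x,y),1),'ang',round(a,1))
E
python3 - <<'E'
from h import *
wheel('pics/w7.png');gol(-38,-59,84,120)
E
```

```text
t 6.17 pos [0.497  0.0208 0.1948] x-axis yaw 124.26 z [ 0. -0. -1.] F [ 0.12  0.57 -0.6 ] w -0.0
local [-42.2 -59.9] 194.8
[403. 104.] 659 c [-1.2 61.3] size [25.3 13.6] rad 61.3 ang 91.1
[283. 174.] 475 c [-53.7 -32. ] size [22.4 13.1] rad 62.5 ang 210.8
[391. 236.] 480 c [ 54.1 -31.3] size [14.2 25.1] rad 62.5 ang 330.0
shift [ -0.9   3.9 110.9] turn [0.  0.  0.1]
```

View pics/w7.png

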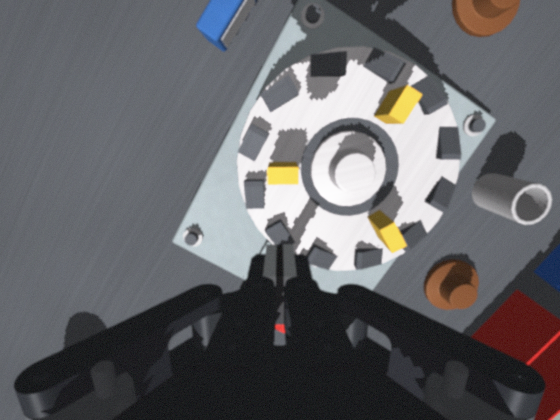

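Call:
arm_command:
  targets: "-1 4 40 0 0 0 0;-1 4 70 0 0 0 0;-1 4 90 0 0 0 0;-1 4 105 0 0 0 0;-1 4 111 0 0 0 0;-1 4 111 0 0 0 0"

```text
time: 6.72
tool_pos: [0.4999, 0.0217, 0.0818]
tcp_rot: [-1.468, -2.774, 0.003]
wrist_force: [-0.8, -0.4, 0.1]
width: -0.002
```

```bash
cat > plan.py <<'E'
from h import *
import sys
loc();wheel0=-0.6
s=bot.read_state();r0=R.from_rotvec(s['tcp_rot'])
for a in map(float,sys.argv[1:]):
    an=np.radians(210-a); er=np.array([np.cos(an),np.sin(an)]);t=np.array([np.sin(an),-np.cos(an)])
    xy=62.5*er-18*t
    print(a,end=' ');gol(*xy,84,np.degrees(np.arctan2(t[1],t[0])))
E
python3 plan.py -6 -3 0 3 6 9 12 15 18 21 24 27 28.6
```

```text
t 6.72 pos [0.4999 0.0217 0.0818] x-axis yaw 124.21 z [-0.004  0.    -1.   ] F [-0.82 -0.44  0.09] w -0.0
local [-39.2 -59.2] 81.8
-6.0 shift [ 7.3  3.3 -2.2] turn [-0.2 -0.1 -5.9]
-3.0 shift [10.5  2.1 -2.1] turn [-0.2 -0.1 -2.9]
0.0 shift [13.7  1.1 -2.1] turn [-0.2 -0.1  0.1]
3.0 shift [17.   0.2 -2.1] turn [-0.2 -0.1  3.1]
6.0 shift [20.3 -0.4 -2.1] turn [-0.2 -0.1  6.1]
9.0 shift [23.7 -0.9 -2.1] turn [-0.2 -0.1  9.1]
12.0 shift [27.1 -1.3 -2.1] turn [-0.2 -0.1 12.1]
15.0 shift [30.5 -1.4 -2.1] turn [-0.2 -0.1 15.1]
18.0 shift [33.9 -1.4 -2.1] turn [-0.2 -0.1 18.1]
21.0 shift [37.3 -1.2 -2.1] turn [-0.2 -0.1 21.1]
24.0 shift [40.7 -0.8 -2.1] turn [-0.2 -0.1 24.1]
27.0 shift [44.1 -0.2 -2.1] turn [-0.2 -0.1 27.1]
28.6 shift [45.8  0.2 -2.1] turn [-0.2 -0.1 28.7]
```

Call:
arm_command:
  targets: "5 1 -1 0 0 0 0;10 1 -2 0 0 0 0;13 1 -2 0 0 0 0;16 0.5 -2 0 0 2 0;19 0 -2 0 0 5 0;22 -0.5 -2 0 0 8 0;25 -1 -2 0 0 10 0;28 -1.3 -2 0 0 13 0;30.5 -1.4 -2 0 0 15 0;30.5 -1.4 -2 0 0 15 0"

```text
time: 7.55
tool_pos: [0.4834, 0.0467, 0.0871]
tcp_rot: [1.816, 2.561, 0.003]
wrist_force: [0.0, 0.0, 0.3]
width: -0.002
```

```bash
python3 - <<'E'
from h import *
wheel('pics/w8.png')
E
python3 plan.py 15 18 21 24 27 28.6
```

```text
t 7.55 pos [0.4834 0.0467 0.0871] x-axis yaw 109.29 z [ 0.003  0.    -1.   ] F [0.04 0.04 0.27] w -0.0
local [-53.9 -33.1] 87.1
[490. 120.] 2303 c [17.5 58.8] size [26.2 15.6] rad 61.4 ang 73.4
[273. 233.] 1567 c [-60.5 -15.9] size [23.3 14.9] rad 62.5 ang 194.7
[447. 318.] 388 c [ 40.8 -37. ] size [ 9.2 18. ] rad 55.1 ang 317.8
t 7.6 pos [0.4832 0.0467 0.0869] x-axis yaw 109.39 z [ 0.002  0.    -1.   ] F [-0.57  0.26  0.33] w -0.01
local [-54.1 -33.1] 86.9
15.0 shift [ 0.  -1.7  2.9] turn [0.1 0.  0.3]
18.0 shift [ 3.3 -2.5  2.9] turn [0.1 0.  3.3]
21.0 shift [ 6.6 -3.2  2.9] turn [0.1 0.  6.3]
24.0 shift [10.  -3.7  2.9] turn [0.1 0.  9.3]
27.0 shift [13.4 -4.   2.9] turn [ 0.1  0.  12.3]
28.6 shift [15.2 -4.1  2.9] turn [ 0.1  0.  13.9]
```

View pics/w8.png

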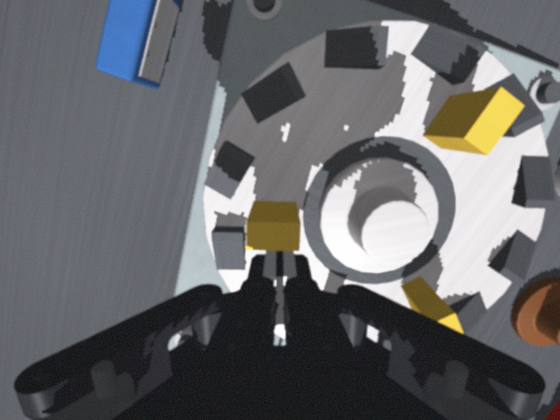

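Call:
arm_command:
  targets: "3 -2.5 1 0 0 3 0;6 -3 2 0 0 6 0;9 -3.5 2 0 0 8 0;12 -4 2 0 0 11 0;13.5 -4 2 0 0 12.5 0;14.8 -4 2 0 0 13.5 0;14.8 -4 2 0 0 13.5 0;14.8 -4 2 0 0 13.5 0;14.8 -4 2 0 0 13.5 0"

```text
time: 8.35
tool_pos: [0.474, 0.059, 0.0838]
tcp_rot: [2.105, 2.332, 0.0]
wrist_force: [0.1, -1.6, -0.4]
width: -0.001
```

Run:
```python
from h import *
wheel('pics/w9.png')
```

```text
t 8.35 pos [0.474  0.059  0.0838] x-axis yaw 95.86 z [ 0.  0. -1.] F [ 0.14 -1.64 -0.38] w -0.0
local [-62.4 -20.2] 83.8
[500. 119.] 2475 c [30.6 53.6] size [26.4 15.8] rad 61.8 ang 60.3
[278. 237.] 1660 c [-62.1  -2. ] size [23.2 15.1] rad 62.1 ang 181.9
[456. 322.] 446 c [ 31.7 -45.5] size [ 9.6 19.1] rad 55.5 ang 304.9
```

Call:
arm_command:
  targets: "-4 0 0 0 0 0 0;-10 0 -5 0 0 0 0;-15 0 -40 0 0 0 0;-15 0 -80 0 0 0 0;-15 0 -115 0 0 0 0;-15 0 -115 0 0 0 0;-15 0 -115 0 0 0 0"

```text
time: 8.98
tool_pos: [0.4777, 0.0437, 0.202]
tcp_rot: [2.103, 2.328, 0.007]
wrist_force: [-0.1, 0.4, -0.5]
width: -0.0
```

Run:
```python
from h import *
wheel('pics/w10.png');red('pics/s10.png'); gol(42,-195,200); gol(42,-195,115)
```

```text
t 8.98 pos [0.4777 0.0437 0.202 ] x-axis yaw 95.81 z [ 0.006  0.    -1.   ] F [-0.06  0.45 -0.52] w -0.0
local [-59.9 -35.7] 202.0
[394. 102.] 600 c [30.5 53.7] size [24.9 14.8] rad 61.7 ang 60.4
[275. 167.] 436 c [-62.1  -1.1] size [22.1 13. ] rad 62.1 ang 181.0
[380. 230.] 443 c [ 31.8 -53.9] size [14.3 25.2] rad 62.6 ang 300.5
t 9.03 pos [0.476  0.0437 0.1997] x-axis yaw 95.81 z [ 0.002  0.    -1.   ] F [-0.67  0.1  -0.45] w -0.0
local [-61.5 -35.6] 199.7
68 [  45.79018281 -162.24609453  131.65009647]
shift [-162.5   99.9   -2. ] turn [-0.1 -0.   1.7]
shift [-162.5   99.9   83. ] turn [-0.1 -0.   1.7]
```

View pics/w10.png

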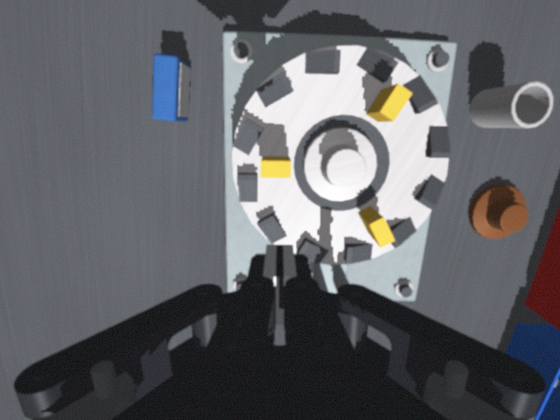

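Call:
arm_command:
  targets: "-162 100 -3 0 0 2 0;-162 100 -3 0 0 2 0;-162 100 -3 0 0 2 0;-162 100 -3 0 0 2 0;-162 100 -3 0 0 2 0;-162 100 30 0 0 2 0;-162 100 60 0 0 2 0;-162 100 78 0 0 2 0;-162 100 82 0 0 2 0;-162 100 82 0 0 2 0"

```text
time: 9.92
tool_pos: [0.5882, -0.1064, 0.1125]
tcp_rot: [-2.141, -2.289, 0.006]
wrist_force: [-0.8, -0.3, 0.7]
width: 0.002
```

Run:
```python
from h import *
red('pics/s11.png')
```

```text
t 9.92 pos [ 0.5882 -0.1064  0.1125] x-axis yaw 93.82 z [-0.008  0.002 -1.   ] F [-0.77 -0.28  0.72] w 0.0
local [  39.7 -193.4] 112.5
0 [nan nan nan]
  return _methods._mean(a, axis=axis, dtype=dtype,
  ret = um.true_divide(
```

View pics/s11.png

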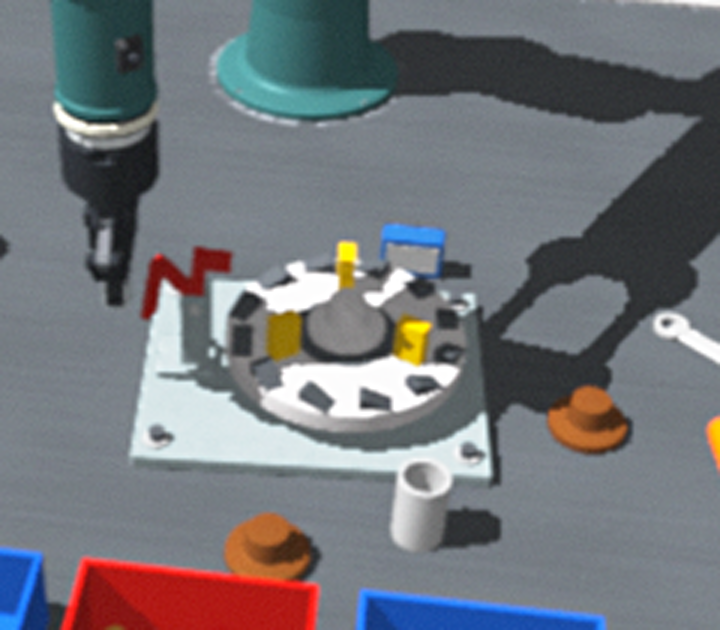

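Call:
arm_command:
  targets: "5 2 0 0 0 0 0;9 2 0 0 0 0 0;13 2 -1 0 0 0 0;17 2 -3 0 0 0 0;20 2 -5 0 0 0 0;23 2 -7 0 0 0 0;26 2 -8 0 0 0 0;29 2 -9 0 0 0 0;32 2 -10 0 0 0 0;34 2 -10 0 0 0 0"

```text
time: 10.8
tool_pos: [0.591, -0.0724, 0.1267]
tcp_rot: [-2.146, -2.294, -0.0]
wrist_force: [1.4, -0.5, -0.8]
width: -0.002
```

Run:
```python
from h import *
red('pics/s12.png')
```

```text
t 10.8 pos [ 0.591  -0.0724  0.1267] x-axis yaw 93.83 z [-0.  0. -1.] F [ 1.37 -0.47 -0.79] w -0.0
local [  44.9 -159.7] 126.7
10 [  22.53925883 -143.38186942  140.42120386]
```

View pics/s12.png

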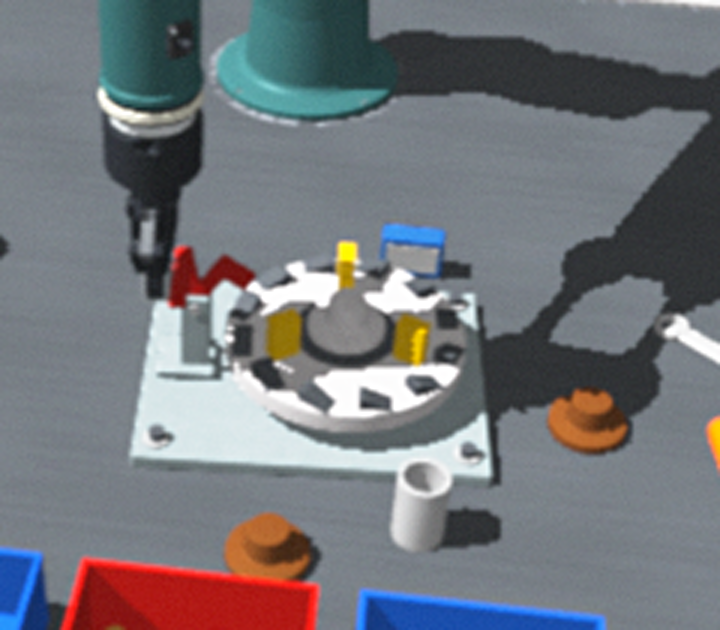

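Rotating back as planned; push further until it falls.

Call:
arm_command:
  targets: "3 0 0 0 0 0 0;6 0 -1 0 0 0 0;9 0 -1 0 0 0 0;12 0 -1 0 0 0 0;14 0 -1 0 0 0 0;16 0 -1 0 0 0 0;16 0 -1 0 0 0 0;16 0 -1 0 0 0 0"

```text
time: 11.52
tool_pos: [0.5901, -0.0569, 0.1277]
tcp_rot: [2.146, 2.295, -0.0]
wrist_force: [0.1, -0.5, -0.3]
width: -0.001
```

Run:
```python
from h import *
red('pics/s13.png')
```

```text
t 11.52 pos [ 0.5901 -0.0569  0.1277] x-axis yaw 93.84 z [-0. -0. -1.] F [ 0.15 -0.55 -0.34] w -0.0
local [  45.1 -144.1] 127.7
8 [ 54.05531999 -97.08920688 128.79141887]
```

View pics/s13.png

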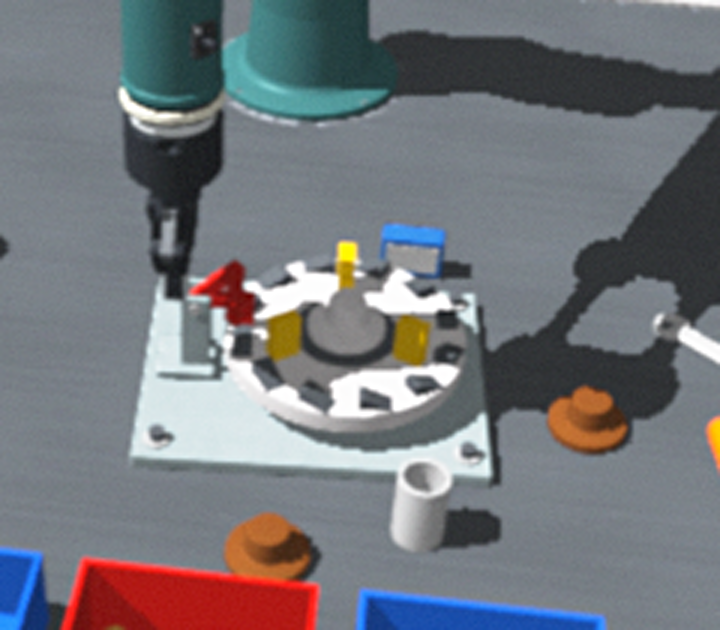

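Call:
arm_command:
  targets: "-8 0 -10 0 0 0 0;-15 0 -50 0 0 0 0;-15 0 -90 0 0 0 0;-15 0 -130 0 0 0 0;20 -10 -171 0 0 0 0;60 -25 -171 0 0 0 0;93 -39 -171 0 0 0 0;93 -39 -171 0 0 0 0;93 -39 -171 0 0 0 0;93 -39 -171 0 0 0 0"

```text
time: 12.4
tool_pos: [0.5451, 0.0327, 0.2992]
tcp_rot: [2.144, 2.294, 0.0]
wrist_force: [0.3, -0.4, -0.8]
width: 0.001
```

Run:
```python
from h import *
wheel('pics/w14.png')
p,s,im,d=cam('wrist');c=cloud(p,s,d);L=(c[...,:2]-A)@Rz
im=im.astype(int);b,g,r=im[...,0],im[...,1],im[...,2]
m=(r>90)&(g<.5*r)&(b<.55*r)&(c[...,2]>.08)&(c[...,2]<.2)&(abs(L[...,0]-.03)<.06)
k,l,stt,ce=cv2.connectedComponentsWithStats(m.astype(np.uint8))
for i in range(1,k):
    if stt[i,4]<40: continue
    q=np.c_[L[l==i],c[l==i][:,2]]*1000
    tp=q[q[:,2]>np.percentile(q[:,2],90)-6]
    print(ce[i].round(),stt[i,4],'top',tp.mean(0).round(1),tp.min(0).round(1),tp.max(0).round(1))
red('pics/s14.png')
# flange hub
c0=np.load('w1.npy')
for cc in (c0,c):
    LL=(cc[...,:2]-A)@Rz*1000
    h=(abs(cc[...,2]-.094)<.004)&(np.hypot(LL[...,0],LL[...,1])<30);print('hub',h.sum(),cv2.minEnclosingCircle(LL[h].astype(np.float32)),cc[h][:,2].mean())
```

```text
t 12.4 pos [0.5451 0.0327 0.2992] x-axis yaw 93.88 z [ 0.001 -0.001 -1.   ] F [ 0.27 -0.38 -0.77] w 0.0
local [  6.6 -51.5] 299.2
[299.  91.] 238 c [29.9 53.4] size [23.8 11.2] rad 61.2 ang 60.7
[217. 143.] 228 c [-61.6  -1.7] size [24.3 12. ] rad 61.6 ang 181.5
[300. 187.] 192 c [ 32.7 -52.7] size [11.6 23.1] rad 62.1 ang 301.8
[296. 229.] 937 top [ 33.5 -95.3 128.5] [  -3.7 -103.3  124.7] [ 70.6 -88.9 132.1]
t 12.5 pos [0.5453 0.032  0.2985] x-axis yaw 93.77 z [-0.    -0.001 -1.   ] F [-0.31 -0.33 -0.04] w 0.0
local [  6.7 -52.3] 298.5
82 [ 42.560426   -95.32869235 128.43995381]
hub 696 ((-2.0332531929016113, -2.5418787002563477), 17.069713592529297) 0.0929828684471551
hub 714 ((-2.2996511459350586, -1.1166671514511108), 17.30869483947754) 0.09302227510131023
```

View pics/w14.png

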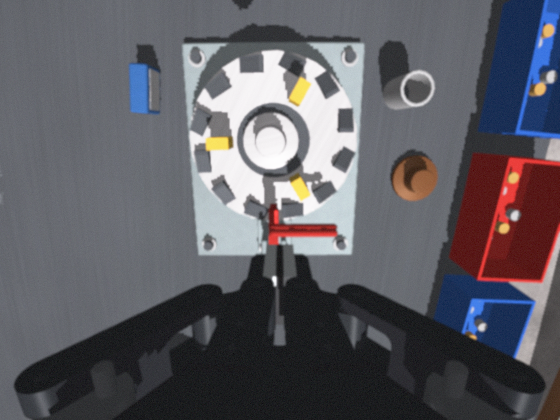

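View pics/s14.png

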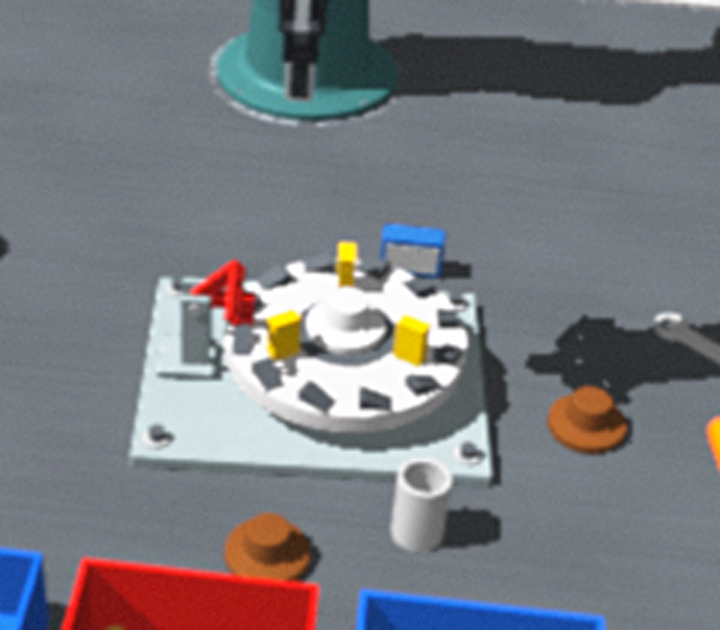

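```bash
python3 -c "
from workcell import bot
print(bot.finish_job())"
```

```text
the job is handed in; nothing more can be done
None
```

The job is handed in at about 12.5 s of the 61 s allowed. `finish_job` gives no verdict, so the results below are my own camera checks.

**What I did, with shut fingers and no pinching:**
1. I pushed the pawl's bar over until it toppled, then backed the finger off. The pawl stayed up on its own.
2. I pushed lug1 back one notch.
3. I tipped the pawl back from the outside until it fell home.

**Last checks before handing in:**
- **Pawl:** the bar is at y -95 mm and its top at 128.5 mm. That matches its starting home pose within about 1 mm, or roughly 0.02 rad.
- **Wheel:** the final picture puts the three lugs at 28.2 to 29.3 degrees back (0.49 to 0.51 rad). An earlier, closer look gave 29.0 to 29.6 degrees (up to 0.52 rad). Both are inside the 0.44 to 0.58 rad window.
- **Flange:** it is still flat. Its hub measures within about 2 mm of the wheel's centre and hardly moved from where it was before.
- **Bystanders:** the offcut, magnet and wrench look unmoved in the final pictures. I did not measure any of the bystanders, and the final pictures did not show all of the rest.
- **Arm:** it is clear of everything, with the fingertips about 0.3 m above the bench.

No check failed. The only disagreement was the roughly 1 degree spread in the lug angles.

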